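# Flip the ratchet and tighten the collage glue-up press

## Robot

A 7-joint arm with a two-finger parallel gripper is mounted at the origin on the work surface. World frame = base frame: x ahead of the robot, y to its left, z up, the work surface at z = 0. Lengths are in m, angles in rad, forces in N, time in s.
With the tool pointing down it reaches from about 0.4 to 0.85 m from the base axis. Payload 10.4 kg.
Tool frame: the origin (TCP) lies between the finger pads; the fingertips stand tips_ahead ahead of it and the grasp point (between the pads) lies 11 mm behind it (tips_ahead is the distance from the TCP to the fingertips, in m); z points along the fingers, x is the direction in which the jaws open and shut, and the axes are right-handed (so a half turn about z gives the same grasp; the last joint's range is limited). The gripper opens to 87 mm and grips with 3 to 60 N. Pads are 19 mm wide; open, the fingers measure 117 mm over their backs; the gripper's body (75 mm by 190 mm) begins 51 mm behind the grasp point.
Start: joints at [1.243, 0.332, -0.065, 1.46, 0.022, 1.35, -0.088], TCP at [0.188, -0.596, 0.231] pointing down, gripper open.
Joint ranges: [-2.6, 2.6], [-0.5, 2.12], [-1.47, 1.34], [0.16, 2.42], [-1.27, 4.41], [0.06, 2.06], [-2.6, 2.6]. Speed limits (rad/s): [2.22, 2.22, 2.79, 2.79, 3.14, 3.14, 3.14].

## Interface

Orientations are given as a unit quaternion [x, y, z, w].
In Python, from bench import read_state, camera, close_job, tips_ahead gives the robot as it stands.
- The arm moves only by the tool arm_command, never from a script. Its argument "commands" is a list that holds one entry, the list of rows, each a list of 7 numbers: the turn, a rotation vector about the tool's x, y, z in rad, then the shift along the tool's x, y, z in m, then the opening in per cent of the stroke, from 0 (shut) to 100 (fully open). In form: [[[rx, ry, rz, x, y, z, claw], ...]]. A call has 1 to 20 rows; each row shifts and turns the commanded pose from where the row before left it, along the tool's axes as they then stand; what a row does not reach is not made up. A row lasts 1/8 s, in which the tool goes at most 62.5 mm and 10.7 degrees, less where a joint would pass 70% of its speed; a pose out of reach is approached as far as the arm can. A call with a gripper value outside its range is refused whole. The fingers move at their own pace and stop on an object; "newtons" is the grip in N (left out, the last holds). Time passes only in rows, so rows that do not move let the fingers close. It gives the time, the measured TCP pose, the force and the opening at its end, in the units of the state.
- read_state(): the state, without advancing time (a new reading comes with each control period).
- camera(name): name is "scene" or "top" or "wrist"; returns a dict with "frame" (480x640x3 uint8, red, green, blue), "vfov" (degrees; the focal length in pixels is half the picture's height over the tangent of half this angle, whatever the lens; pixels are square), "cx", "cy" (the principal point, pixels), "k1" (the pictures are not rectified: a ray, as slopes to the right and down, at radius r is drawn at 1 + k1 r^2 times it, then the intrinsics apply), "R" (3x3) and "t" (3): a world point X has camera coordinates R X + t. Camera axes: x right, y down, z forward; pixel columns grow to the right and rows downward; lengths in m; the calibration is good to about 2 mm. A picture is of the moment at which its call begins. There is no depth.
- close_job(): hands the job in, once; it reports no verdict.
The state is a dict: "time": time; "joint_positions": joint angles; "joint_vel": joint speeds; "joint_torque": joint torques, N m; "ee_pos": TCP position; "eef_rot": TCP orientation; "ft_force": force on the tool from outside, world axes, zero at the start; "torque": the same for the moment, N m; "width": finger opening in m.
Only numpy, scipy, OpenCV 4.12 (cv2) and the standard library are available. Lean on these libraries where they do the work, as an engineer would, in place of code of your own. Each camera call takes 0.05 s, during which the arm holds its last target.

## Task

The ratchet handle on the glue-up press is set to loosen: flip the direction lever on its head over to tighten (clockwise seen from above). Swing the handle well back anticlockwise, to straight ahead of the press or further, feeling it free-wheel while the red pointer stands still. Then swing it clockwise until the red pointer stands in the green sector of the dial, and let go; the press must never be loosened.

Things in the scene. Friction and masses are not known exactly. Their poses are not given: they have to be found in the camera images.
- press: Glue-up press fixed on the table: plywood base 200 x 290 x 18 mm, white bridge along y (top 75 mm high), white dial 132 mm across with a green sector. Origin on the table under the vertical screw axis; x ahead, y left. All heights are above the table. Two stop pins 112 mm high, 75 mm from the axis, stand 71 deg anticlockwise and 68 deg clockwise of x.
- handle (a joint): Ratchet handle about the screw axis; rad, 0 = points along press x, positive = clockwise from above, stops -1.0 and 0.95, starts 0.6 to 0.85. Steel head reaches 62 mm, top 116 mm high; level round orange grip 26 mm thick, 98 to 203 mm from the axis, centre 104 mm high, nothing within 75 mm below it. Stays; free-wheels at 0.2 Nm, drives the screw at about 1 Nm after up to 0.32 rad of lost motion.
- flip_lever (a joint): Black upright fin with red end, on the head: 8 mm thick, 119 to 147 mm high. Pivot on the handle line 40 mm from the screw axis towards the grip; fin runs 44 mm from it away from the grip. Rad, 0 = in line, positive = clockwise from above, +-0.5. At 0.5 (end at green dot) it tightens; at -0.5 (yellow dot, start) loosens. Push about 4 N; past the middle it snaps to its end.
- screw (a joint): Press screw, with a steel disc 92 mm across and a red pointer reaching 63 mm from the axis, 88 mm high; rad, positive = clockwise = tightening. At 0 the pointer stands 150 deg anticlockwise of press x. Green sector: middle 0.95, reaching 0.21 to each side. Starts 0.05 to 0.25. Stiff, stays where it is left; only the ratchet turns it.

How it is judged:
On the way, in this order (a step that is already met when the one before it is completed fails the run):
1. the direction lever is flipped to tighten (value of joint flip_lever above 0.36 rad), for 0.1 s.
2. the handle is swung back anticlockwise to straight ahead or further, before the screw is tight (value of joint handle below 0.1 rad and value of joint flip_lever above 0.3 rad and value of joint screw below 0.7 rad), for 0.1 s.
At the end, for the whole second after the job is handed in: The direction lever is on the tighten side (above 0.3 rad) and the red pointer stands in the green sector (screw between 0.74 and 1.16 rad) (value of joint screw between 0.74 and 1.16 rad and value of joint flip_lever above 0.3 rad); the robot touches nothing.
It fails at once if the press is loosened (value of joint screw below -0.15 rad).
It also fails if it takes over 58 s, if anything falls off the work surface, if the arm or the gripper's body presses on something with over 40 N, if the wrist force passes 120 N, or if a joint passes its speed limit or range.

## Working session

There is one attempt and no reset: what is moved stays moved. The work goes in short steps, Python scripts to look and compute and a tool call to move; the robot and the scene stay as the last step left them, time stands still between calls to the robot, and variables do not carry over. Pictures are saved under pics/ and viewed, and the job is handed in when it is done.

Besides the shell and the picture viewer there is one more tool, called after ">>>" as a command line: name --argument value ..., lists and objects as JSON in quotes. arm_command: Moves the arm, as the interface text tells. Its arguments: {"type":"object","properties":{"commands":{"type":"array"},"newtons":{"type":"number"}},"required":["commands"]}

```bash
ls; mkdir -p pics
python3 - <<'E'
from bench import read_state, camera, tips_ahead
import cv2
s=read_state();print(s,tips_ahead)
for n in["scene","top","wrist"]:
    c=camera(n);cv2.imwrite(f"pics/{n}0.png",c["frame"][:,:,::-1]);c.pop("frame");print(n,c)
E
```

```text
pics
{'time': 0.0, 'joint_positions': array([ 1.24338488,  0.33285968, -0.06471074,  1.46095946,  0.02161802,
        1.34989188, -0.08848214]), 'joint_vel': array([-0.00017079, -0.00093908, -0.00061079, -0.0004908 , -0.00087816,
       -0.00079803, -0.00056812]), 'joint_torque': array([ 1.15421849e-04, -6.23252392e+01,  2.46778439e-02, -3.89896023e+01,
       -6.12400286e-02,  3.98808613e-02,  1.70457802e-04]), 'ee_pos': array([ 0.18745111, -0.59582712,  0.22975291]), 'eef_rot': array([ 8.06276487e-01, -5.91538436e-01, -5.96271131e-04, -3.87373143e-04]), 'ft_force': array([-0.02192104,  0.17394728,  0.36184015]), 'torque': array([-0.03592711,  0.0141572 , -0.03189953]), 'width': 0.08749982306329399} 0.008
scene {'vfov': 50.3420605521842, 'cx': 319.2430242715375, 'cy': 237.50159587743758, 'k1': -0.07145459180365347, 'R': array([[ 0.59024553,  0.80713855, -0.01172921],
       [ 0.43064704, -0.32714755, -0.84114066],
       [-0.68275423,  0.49142836, -0.54068921]]), 't': array([-0.34770472, -0.12288665,  1.03480354])}
top {'vfov': 50.15583772941433, 'cx': 320.86005677431024, 'cy': 239.5687285616044, 'k1': -0.0512215993574099, 'R': array([[-0.2313559 , -0.97284335, -0.00708924],
       [-0.95030352,  0.22754397, -0.21247814],
       [ 0.20832106, -0.04242115, -0.9771401 ]]), 't': array([0.14974181, 0.55578689, 0.61849034])}
wrist {'vfov': 60.372031545525964, 'cx': 327.3120379160241, 'cy': 239.34633274477602, 'k1': -0.06552478445436127, 'R': array([[ 3.00644798e-01, -9.53735712e-01, -9.46936585e-04],
       [-9.20594286e-01, -2.90456849e-01,  2.61038273e-01],
       [-2.49236568e-01, -7.76080546e-02, -9.65327987e-01]]), 't': array([-0.62390734, -0.03297543,  0.38912304])}
```

View pics/scene0.png

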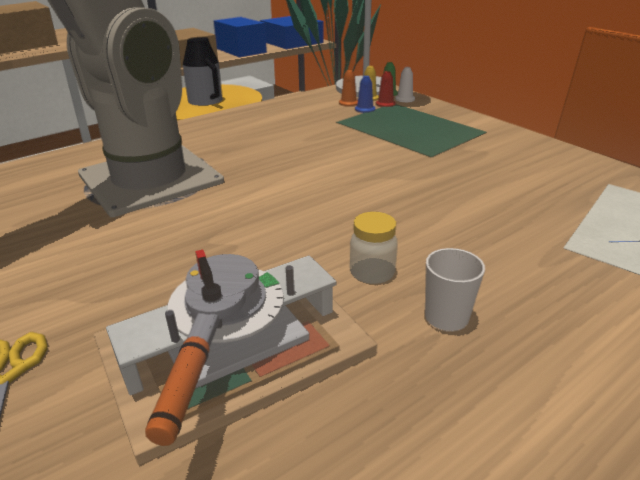

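View pics/top0.png

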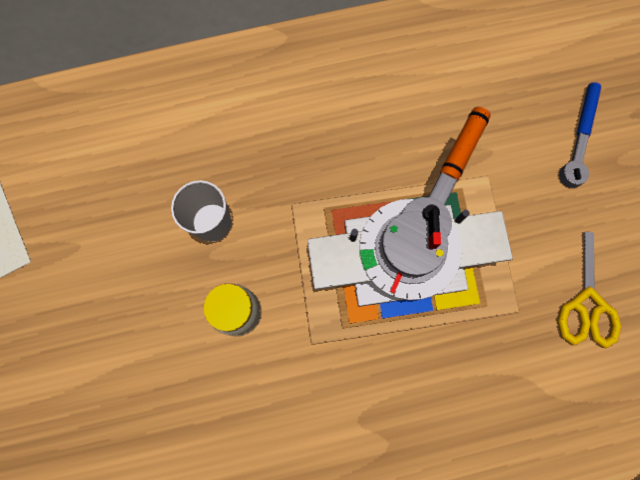

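The top view has world x up and y left. The press sits near pixel (410,250), the handle points up and to the right, and the fin's red end (436,240) is beside the yellow dot. I'll zoom in to measure.

```bash
cat > h.py <<'E'
import numpy as np, cv2
def K(c):
    f=240/np.tan(np.radians(c["vfov"]/2)); return np.array([[f,0,c["cx"]],[0,f,c["cy"]],[0,0,1.]])
# model draws slope*(1+k1 r^2) = OpenCV distortion k1
def ray(c,uv):
    uv=np.array(uv,float).reshape(-1,1,2)
    p=cv2.undistortPoints(uv,K(c),np.array([c["k1"],0,0,0.]))[:,0]
    d=np.c_[p,np.ones(len(p))]@c["R"]; o=-c["R"].T@c["t"]; return o,d
def at(c,uv,z):
    o,d=ray(c,uv); return o+d*((z-o[2])/d[:,2])[:,None]
def proj(c,X):
    X=np.array(X,float).reshape(-1,3); return cv2.projectPoints(X,cv2.Rodrigues(c["R"])[0],c["t"],K(c),np.array([c["k1"],0,0,0.]))[0][:,0]
E
python3 - <<'E'
import cv2
i=cv2.imread("pics/top0.png")[90:350,290:530]
cv2.imwrite("pics/topz.png",cv2.resize(i[:150],None,fx=3.3,fy=3.3,interpolation=cv2.INTER_CUBIC))
cv2.imwrite("pics/topz2.png",cv2.resize(i[85:],None,fx=3.3,fy=3.3,interpolation=cv2.INTER_CUBIC))
E
```

```text
(no output)
```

View pics/topz.png

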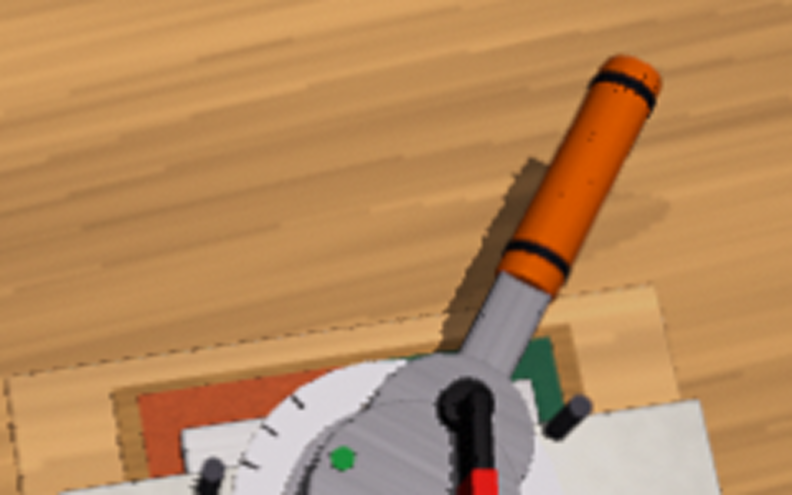

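View pics/topz2.png

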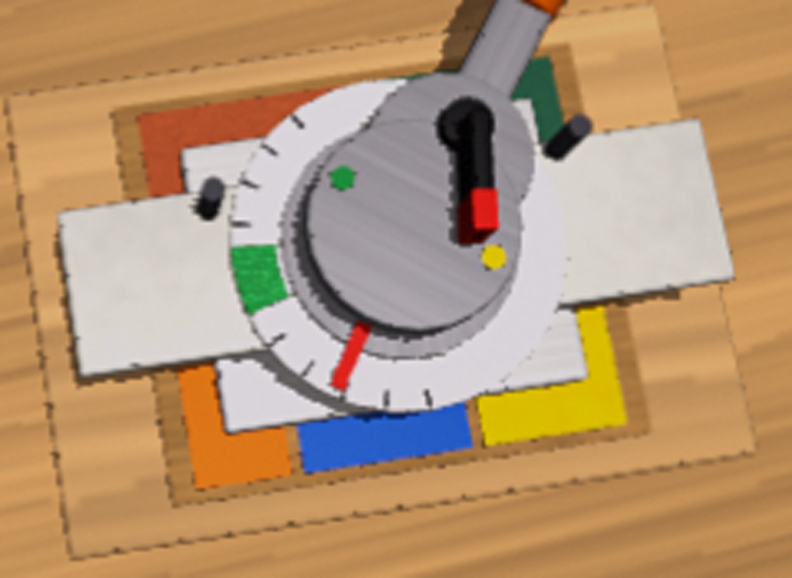

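```bash
cat > fit.py <<'E'
import numpy as np
from h import *
from bench import camera
from scipy.optimize import least_squares
c=camera("top")
z2=lambda p:np.array(p)/3.3+[290,175]
z1=lambda p:np.array(p)/3.3+[290,90]
px=z2([(8,98),(655,5),(755,453),(75,558),(214,185),(580,124)])
a,b=np.radians([71,-68])
M=np.array([[.1,.145,.018],[.1,-.145,.018],[-.1,-.145,.018],[-.1,.145,.018],[.075*np.cos(a),.075*np.sin(a),.112],[.075*np.cos(b),.075*np.sin(b),.112]])
def T(p,X):
    X=np.asarray(X,float).reshape(-1,3);C,S=np.cos(p[2]),np.sin(p[2]);return np.c_[p[0]+C*X[:,0]-S*X[:,1],p[1]+S*X[:,0]+C*X[:,1],X[:,2]]
r=least_squares(lambda p:(proj(c,T(p,M))-px).ravel(),[.5,-.1,0]);print(r.x,r.fun.reshape(-1,2).round(1))
p=r.x
br=at(c,z2([(60,212),(698,122),(733,277),(80,376)]),.075);print("bridge centre",br.mean(0),)
def ang(w): 
    d=w[0][:2]-p[:2];return np.hypot(*d),-(np.arctan2(d[1],d[0])-p[2])
print("ptr",ang(at(c,z2([(340,385)]),.088)), "screw=",ang(at(c,z2([(340,385)]),.088))[1]+np.radians(150))
for q in [(531,280),(585,170),(630,72)]: print("grip",ang(at(c,z1([q]),.104)))
print("pivot",ang(at(c,z2([(466,118)]),.147)),"end",ang(at(c,z2([(485,200)]),.147)),at(c,z2([(466,118),(485,200)]),.147))
E
python3 fit.py
```

```text
[ 0.53332203 -0.09211892 -0.08646708] [[-1.1 -1.1]
 [ 0.7 -1.2]
 [ 1.5 -0. ]
 [-1.4  0.4]
 [-0.1  1. ]
 [ 0.5  0.3]]
bridge centre [ 0.53281796 -0.09137375  0.075     ]
ptr (np.float64(0.06220112264480205), np.float64(-2.56760015893484)) screw= 0.05039371905665435
grip (np.float64(0.10349385439133146), np.float64(0.6563350533337785))
grip (np.float64(0.15494972545034844), np.float64(0.6479584730809365))
grip (np.float64(0.20179070183859787), np.float64(0.6388530953388245))
pivot (np.float64(0.03394499747905884), np.float64(0.5630212358610742)) end (np.float64(0.019049690868554937), np.float64(1.6470517871583963)) [[ 0.5603556  -0.11264814  0.147     ]
 [ 0.53023587 -0.11091696  0.147     ]]
```

The fit puts the press at (0.533, -0.092) with yaw -0.086 rad. The handle reads about 0.645 and the screw about 0.05. Next I move above the fin's outer side with the fingers shut.

>>> arm_command --commands '[[[0,0,0,-0.0288,-0.0366,0,0],[0,0,0,-0.0288,-0.0366,0,0],[0,0,0,-0.0288,-0.0366,0,0],[0,0,0,-0.0288,-0.0366,0,0],[0,0,0,-0.0288,-0.0366,0,0],[0,0,0,-0.0288,-0.0366,0,0],[0,0,0,-0.0288,-0.0366,0,0],[0,0,0,-0.0288,-0.0366,0,0],[0,0,0,-0.0288,-0.0366,0,0],[0,0,0,-0.0288,-0.0366,0,0],[0,0,0,-0.0288,-0.0366,0,0],[0,0,0,-0.0288,-0.0366,0,0],[0,0,0,0,0,0,0]]]' --newtons 20

```text
time: 1.82
ee_pos: [0.5042, -0.1308, 0.2305]
eef_rot: [0.808, -0.589, -0.0, -0.001]
ft_force: [-0.7, -0.7, 0.2]
width: 0.0004
```

>>> arm_command --commands '[[[0,0,-0.1504,0,0,0,0],[0,0,-0.1504,0,0,0,0],[0,0,-0.1504,0,0,0,0],[0,0,-0.1504,0,0,0,0],[0,0,-0.1504,0,0,0,0],[0,0,-0.1504,0,0,0,0],[0,0,-0.1504,0,0,0,0],[0,0,-0.1504,0,0,0,0],[0,0,-0.1504,0,0,0,0],[0,0,-0.1504,0,0,0,0],[0,0,-0.1504,0,0,0,0],[0,0,-0.1504,0,0,0,0],[0,0,-0.1504,0,0,0,0],[0,0,-0.1504,0,0,0,0],[0,0,0,0,0,0,0]]]'

```text
time: 3.7
ee_pos: [0.5024, -0.1357, 0.2304]
eef_rot: [0.914, 0.407, -0.0, 0.0]
ft_force: [-0.5, -0.4, 0.2]
width: 0.0002
```

```bash
cat > st.py <<'E'
import numpy as np,sys
from bench import *
import cv2
from scipy.spatial.transform import Rotation as Ro
s=read_state();R=Ro.from_quat(s["eef_rot"]).as_matrix()
P=np.array([.5333,-.0921]);yaw=-.0865
d=s["ee_pos"][:2]-P
hd=float(sys.argv[2]) if len(sys.argv)>2 else .645
a=yaw-hd;u=np.array([np.cos(a),np.sin(a)]);v=np.array([-u[1],u[0]])
print("t",s["time"],"pos",s["ee_pos"].round(4),"xang",np.arctan2(R[1,0],R[0,0]).round(4),"zax",R[:,2].round(3),"w",s["width"].round(4),"F",s["ft_force"].round(2),"u,v",(d@u).round(4),(d@v).round(4),"r",np.hypot(*d).round(4),"hang",(-(np.arctan2(d[1],d[0])-yaw)).round(4))
print("q",s["joint_positions"].round(2))
for n in ["top","wrist","scene"]:
    if n in sys.argv[1]:
        c=camera(n);cv2.imwrite(f"pics/{n}_{s['time']:.2f}.png",c["frame"][:,:,::-1])
        if n=="top": cv2.imwrite(f"pics/topz_{s['time']:.2f}.png",cv2.resize(c["frame"][90:350,290:530,::-1],None,fx=2.3,fy=2.3,interpolation=cv2.INTER_CUBIC))
E
python3 st.py scene,wrist; ls pics
```

```text
scene0.png
top0.png
topz.png
topz2.png
wrist0.pngTraceback (most recent call last):
  File "st.py", line 10, in <module>
    print("t",s["time"],"pos",s["ee_pos"].round(4),"xang",np.arctan2(R[1,0],R[0,0]).round(4),"zax",R[:,2].round(3),"w",s["width"].round(4),"F",s["ft_force"].round(2),"u,v",(d@u).round(4),(d@v).round(4),"r",np.hypot(*d).round(4),"hang",(-(np.arctan2(d[1],d[0])-yaw)).round(4))
                                                                                                                       ^^^^^^^^^^^^^^^^
AttributeError: 'float' object has no attribute 'round'
```

```bash
sed -i 's/s\["width"\].round(4)/round(s["width"],4)/' st.py
python3 st.py scene,wrist; ls pics
```

```text
t 3.7 pos [ 0.5024 -0.1357  0.2304] xang 0.8375 zax [-0. -0. -1.] w 0.0002 F [-0.48 -0.42  0.21] u,v 0.0061 -0.0531 r 0.0534 hang 2.1018
q [ 0.79  0.16 -0.67  1.71  0.1   1.31  0.94]
scene0.png
scene_3.70.png
top0.png
topz.png
topz2.png
wrist0.png
wrist_3.70.png
```

View pics/scene_3.70.png

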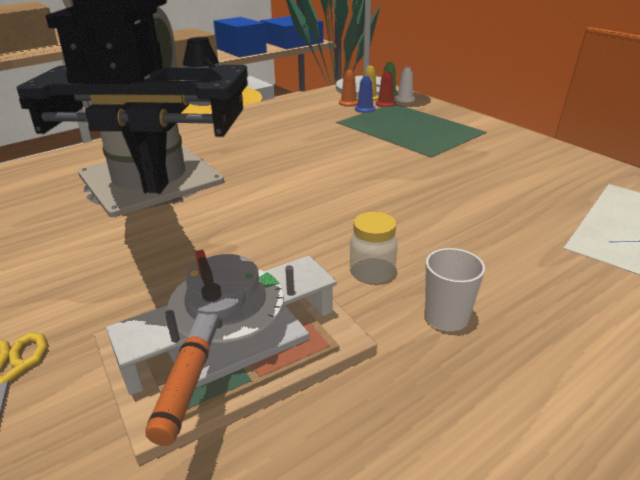

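>>> arm_command --commands '[[[0,0,0,0,0,0.0162,0],[0,0,0,0,0,0.0162,0],[0,0,0,0,0,0.0162,0],[0,0,0,0,0,0.0162,0],[0,0,0,0,0,0.0162,0],[0,0,0,0,0,0.0162,0],[0,0,0,0,0,0,0]]]'

```text
time: 4.68
ee_pos: [0.502, -0.1346, 0.1319]
eef_rot: [0.913, 0.408, -0.001, -0.001]
ft_force: [-0.4, -0.1, 0.4]
width: 0.0005
```

```bash
python3 st.py top,scene,wrist; ls pics
```

```text
t 4.675 pos [ 0.502  -0.1346  0.1319] xang 0.8397 zax [-0.002  0.001 -1.   ] w 0.0005 F [-0.36 -0.1   0.36] u,v 0.0051 -0.0525 r 0.0527 hang 2.1188
q [ 0.76  0.25 -0.66  1.83  0.17  1.12  0.88]
scene0.png
scene_3.70.png
scene_4.67.png
top0.png
top_4.67.png
topz.png
topz2.png
topz_4.67.png
wrist0.png
wrist_3.70.png
wrist_4.67.png
```

View pics/scene_4.67.png

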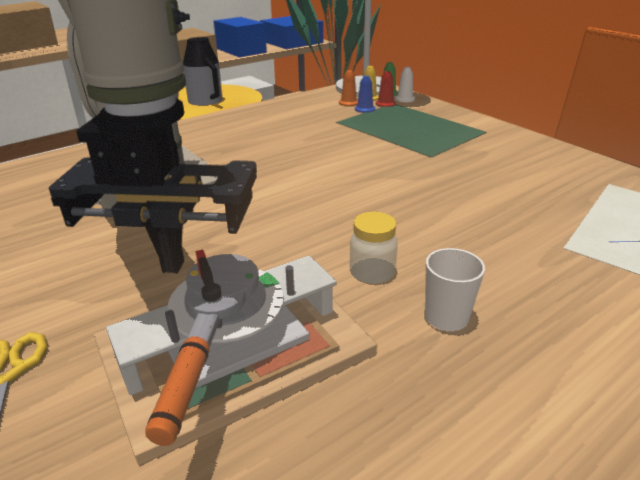

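View pics/wrist_4.67.png

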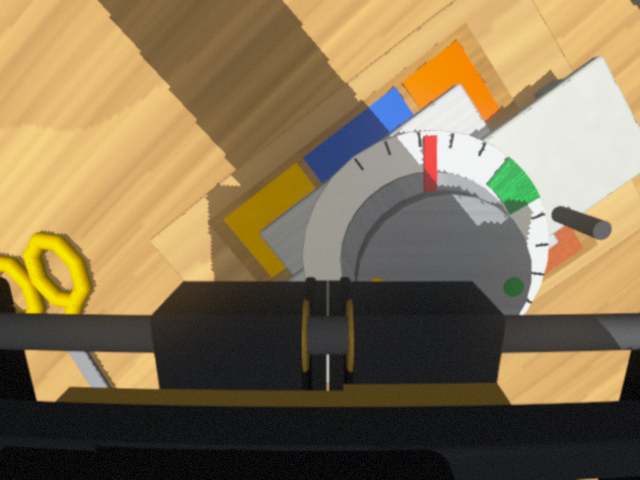

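The wrist view shows the pointer (430,160) and the green sector (515,185). The yellow dot at (376,282) has the fin next to it, and the fingers are clear on its outer side. I'll push in small steps.

>>> arm_command --commands '[[[0,0,0,0.005,0,0,0],[0,0,0,0.005,0,0,0],[0,0,0,0.004,0,0,0],[0,0,0,0.004,0,0,0],[0,0,0,0.004,0,0,0],[0,0,0,0.004,0,0,0],[0,0,0,0.003,0,0,0],[0,0,0,0,0,0,0]]]'

```text
time: 5.82
ee_pos: [0.5212, -0.1133, 0.1328]
eef_rot: [0.913, 0.407, -0.001, -0.0]
ft_force: [-3.4, -1.2, 0.6]
width: 0.0007
```

```bash
python3 st.py top,scene,wrist
```

```text
t 5.825 pos [ 0.5212 -0.1133  0.1328] xang 0.8393 zax [-0.002 -0.    -1.   ] w 0.0007 F [-3.41 -1.17  0.58] u,v 0.0052 -0.0239 r 0.0244 hang 2.0013
q [ 0.71  0.28 -0.67  1.79  0.19  1.13  0.82]
```

```bash
ls -t pics | head -5;python3 - <<'E'
import cv2
i=cv2.imread("pics/scene_5.83.png") if __import__("os").path.exists("pics/scene_5.83.png") else cv2.imread("pics/scene_5.82.png")
cv2.imwrite("pics/scz1.png",cv2.resize(i[200:420,90:340],None,fx=2.7,fy=2.7,interpolation=cv2.INTER_CUBIC))
E
```

```text
scene_5.83.png
wrist_5.83.png
topz_5.83.png
top_5.83.png
scene_4.67.png
```

View pics/scz1.png

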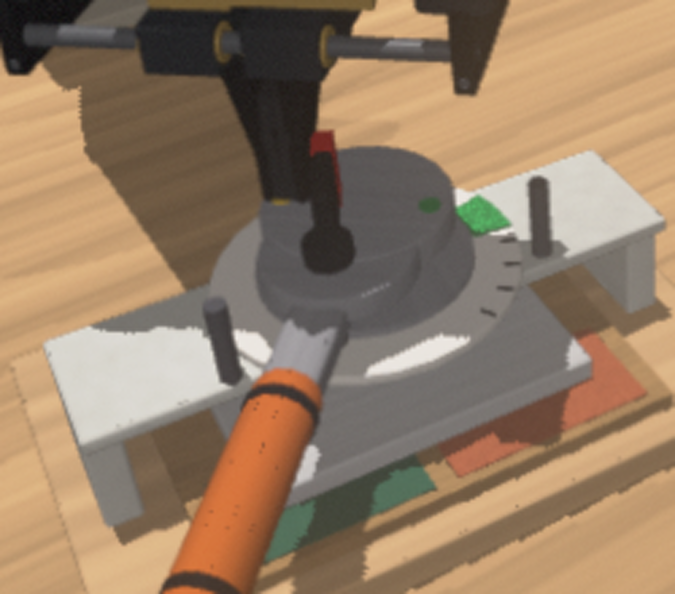

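The finger is on the fin at about 3.6 N and the fin has started to move. The handle is unmoved. I'll keep pushing.

>>> arm_command --commands '[[[0,0,0,0.004,0,0,0],[0,0,0,0.004,0,0,0],[0,0,0,0.004,0,0,0],[0,0,0,0,0,0,0]]]'

```text
time: 6.48
ee_pos: [0.5309, -0.1036, 0.1335]
eef_rot: [0.913, 0.408, 0.001, 0.0]
ft_force: [-0.8, 0.1, -0.8]
width: 0.0004
```

```bash
python3 st.py top,scene,wrist;python3 - <<'E'
import cv2,glob,os
f=max(glob.glob("pics/scene_*"),key=os.path.getmtime)
i=cv2.imread(f)
cv2.imwrite("pics/scz2.png",cv2.resize(i[200:420,90:340],None,fx=2.7,fy=2.7,interpolation=cv2.INTER_CUBIC))
E
```

```text
t 6.475 pos [ 0.5309 -0.1036  0.1335] xang 0.8404 zax [ 0.001  0.    -1.   ] w 0.0004 F [-0.85  0.11 -0.85] u,v 0.0059 -0.0101 r 0.0117 hang 1.6908
q [ 0.69  0.3  -0.67  1.78  0.2   1.14  0.8 ]
```

View pics/scz2.png

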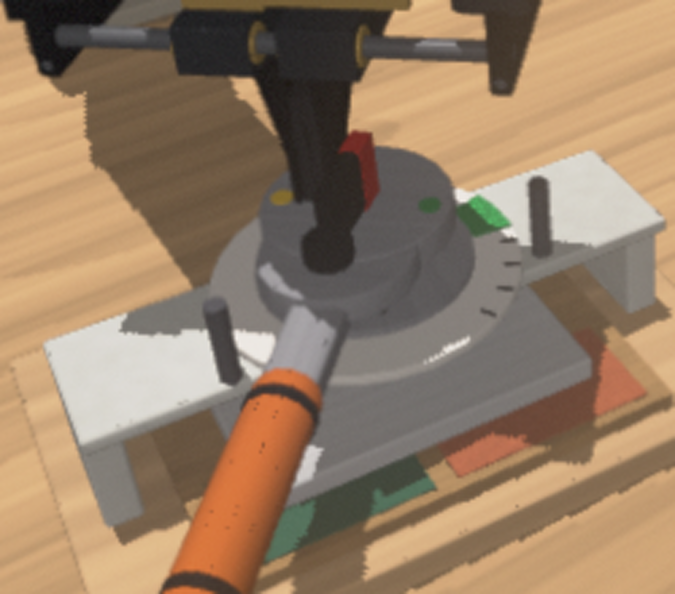

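The fin is now near the middle, with its red end at (360,165) between the dots. A little further should snap it.

>>> arm_command --commands '[[[0,0,0,0.003,0,0,0],[0,0,0,0.003,0,0,0],[0,0,0,0,0,0,0]]]'

```text
time: 7.0
ee_pos: [0.5346, -0.0993, 0.1334]
eef_rot: [0.913, 0.408, 0.0, -0.0]
ft_force: [-0.2, 0.1, -0.1]
width: 0.0005
```

```bash
python3 st.py top,scene,wrist;python3 - <<'E'
import cv2,glob,os
f=max(glob.glob("pics/scene_*"),key=os.path.getmtime)
i=cv2.imread(f)
cv2.imwrite("pics/scz3.png",cv2.resize(i[200:420,90:340],None,fx=2.7,fy=2.7,interpolation=cv2.INTER_CUBIC))
E
```

```text
t 7.0 pos [ 0.5346 -0.0993  0.1334] xang 0.8401 zax [ 0.001  0.    -1.   ] w 0.0005 F [-0.19  0.07 -0.09] u,v 0.0057 -0.0045 r 0.0073 hang 1.3077
q [ 0.68  0.3  -0.67  1.77  0.21  1.14  0.78]
```

View pics/scz3.png

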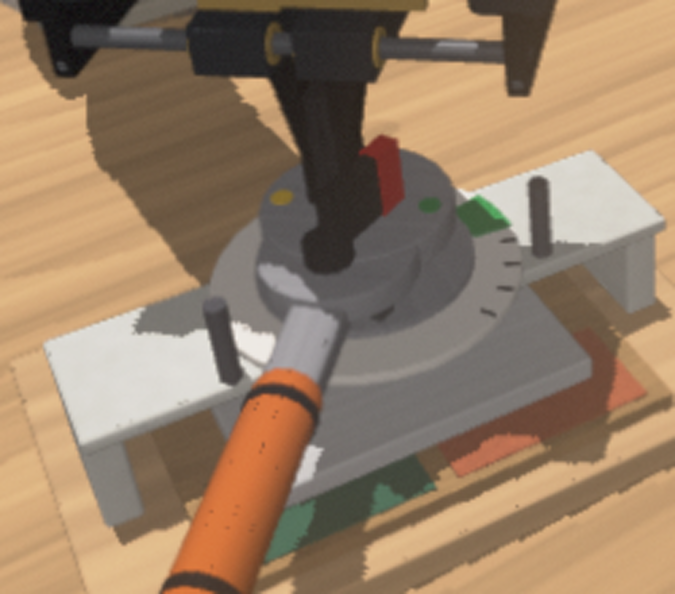

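```bash
cat > fin.py <<'E'
from h import *; from bench import camera
def fin(c,hd,f,off=(-.0865,.5333,-.0921)):
    a=off[0]-hd;P=np.array(off[1:]);pv=P+.04*np.array([np.cos(a),np.sin(a)])
    b=a+np.pi-f;n=np.array([-np.sin(b),np.cos(b)])*.004;e=pv+.044*np.array([np.cos(b),np.sin(b)])
    return [[*pv,.147],[*(e+n),.147],[*(e-n),.147],[*(e+n),.119],[*(e-n),.119]]
if __name__=="__main__":
    c=camera("scene")
    for f in(-.5,0,.2,.36,.5): print(f,((proj(c,fin(c,.645,f))-[90,200])*2.7).round().tolist())
E
python3 fin.py
```

```text
-0.5 [[316.0, 195.0], [282.0, 136.0], [302.0, 132.0], [292.0, 193.0], [311.0, 188.0]]
0 [[316.0, 195.0], [337.0, 129.0], [357.0, 130.0], [346.0, 185.0], [365.0, 186.0]]
0.2 [[316.0, 195.0], [359.0, 130.0], [377.0, 133.0], [367.0, 186.0], [384.0, 190.0]]
0.36 [[316.0, 195.0], [375.0, 132.0], [392.0, 137.0], [382.0, 189.0], [399.0, 194.0]]
0.5 [[316.0, 195.0], [388.0, 136.0], [403.0, 142.0], [395.0, 193.0], [410.0, 199.0]]
```

The contact force is zero, so the fin has probably snapped. I'll back off, lift and check with a clear view.

>>> arm_command --commands '[[[0,0,0,-0.012,0,0,0],[0,0,0,-0.012,0,0,0],[0,0,0,0,0,-0.03,0],[0,0,0,0,0,-0.03,0],[0,0,0,-0.03,0,-0.02,0],[0,0,0,-0.04,0,0,0],[0,0,0,-0.04,0,0,0],[0,0,0,0,0,0,0]]]'

```text
time: 8.2
ee_pos: [0.4422, -0.2028, 0.2134]
eef_rot: [0.914, 0.405, -0.001, 0.001]
ft_force: [0.4, 1.3, 0.2]
width: 0.0004
```

```bash
python3 st.py top,scene,wrist;python3 - <<'E'
import cv2,glob,os,numpy as np
f=max(glob.glob("pics/scene_*"),key=os.path.getmtime)
i=cv2.imread(f)[200:420,90:340]
j=cv2.imread("pics/scene0.png")[200:420,90:340]
cv2.imwrite("pics/scz4.png",cv2.resize(np.vstack([i[20:140],j[20:140]]),None,fx=2.4,fy=2.4,interpolation=cv2.INTER_CUBIC))
E
ls -t pics|head -5
```

```text
t 8.2 pos [ 0.4422 -0.2028  0.2134] xang 0.8335 zax [-0.001 -0.002 -1.   ] w 0.0004 F [0.41 1.27 0.15] u,v 0.0062 -0.1432 r 0.1434 hang 2.1725
q [ 0.92  0.08 -0.61  1.81  0.05  1.27  1.13]
scz4.png
scene_8.20.png
wrist_8.20.png
topz_8.20.png
top_8.20.png
```

View pics/scz4.png

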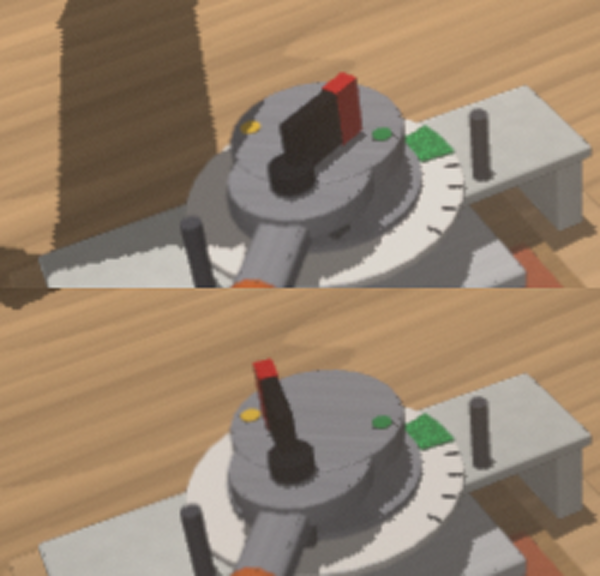

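View pics/topz_8.20.png

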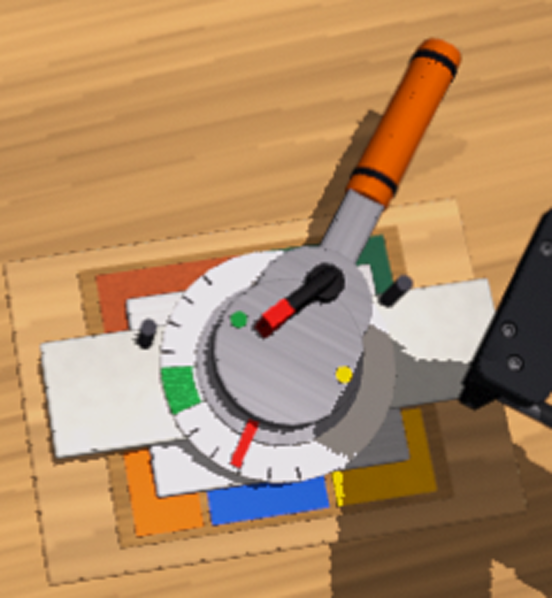

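The lever has snapped over: its red end is by the green dot (240,320), and the pointer and handle have not moved. Now I straddle the orange grip.

>>> arm_command --commands '[[[0,0,0,0.0179,0.0186,0,50],[0,0,0,0.0179,0.0186,0,50],[0,0,0,0.0179,0.0186,0,50],[0,0,0,0.0179,0.0186,0,50],[0,0,0,0.0179,0.0186,0,50],[0,0,0,0.0179,0.0186,0,50],[0,0,0,0.0179,0.0186,0,50],[0,0,0,0.0179,0.0186,0,50],[0,0,0,0,0,0,50]]]'

```text
time: 9.48
ee_pos: [0.6526, -0.1901, 0.2123]
eef_rot: [0.913, 0.409, 0.0, -0.001]
ft_force: [-0.8, 0.8, -0.8]
width: 0.0436
```

```bash
python3 st.py top,scene,wrist;ls -t pics|head -4
```

```text
t 9.475 pos [ 0.6526 -0.1901  0.2123] xang 0.8424 zax [-0.     0.002 -1.   ] w 0.0436 F [-0.77  0.76 -0.81] u,v 0.1542 0.0068 r 0.1544 hang 0.6008
q [ 0.62  0.53 -0.61  1.3   0.3   1.4   0.88]
scene_9.47.png
wrist_9.47.png
topz_9.47.png
top_9.47.png
```

View pics/wrist_9.47.png

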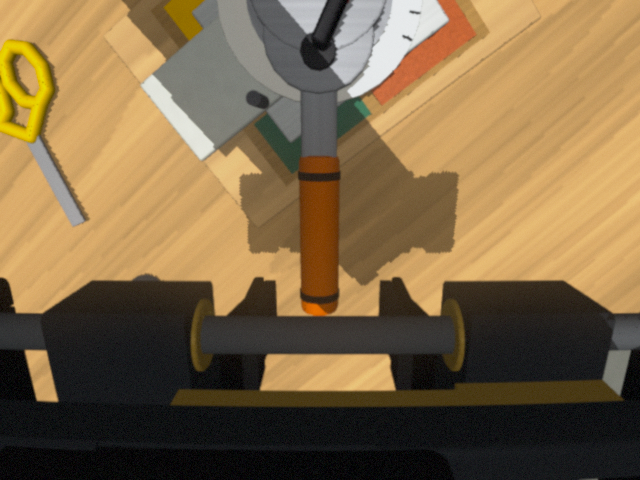

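>>> arm_command --commands '[[[0,0,0,-0.003,0,0.02,50],[0,0,0,-0.003,0,0.02,50],[0,0,0,0,0,0,50],[0,0,0,0,0,0,50]]]'

```text
time: 10.12
ee_pos: [0.6471, -0.1968, 0.1735]
eef_rot: [0.913, 0.407, 0.0, -0.0]
ft_force: [0.3, -0.5, 0.5]
width: 0.0433
```

```bash
python3 st.py top,scene,wrist;ls -t pics|head -4
```

```text
t 10.125 pos [ 0.6471 -0.1968  0.1735] xang 0.8394 zax [ 0.  0. -1.] w 0.0433 F [ 0.31 -0.52  0.47] u,v 0.1546 -0.0019 r 0.1546 hang 0.6575
q [ 0.64  0.55 -0.6   1.36  0.31  1.33  0.88]
scene_10.12.png
wrist_10.12.png
topz_10.12.png
top_10.12.png
```

Run:
```python
from h import *; from bench import camera
c=camera("wrist");g=c["frame"];cv2.imwrite("pics/w.png",g[:,:,::-1])
hsv=cv2.cvtColor(g,cv2.COLOR_RGB2HSV);m=cv2.inRange(hsv,(5,190,90),(16,255,255))
n,l,s,ce=cv2.connectedComponentsWithStats(m)
m=(l==1+np.argmax(s[1:,4]))
P=np.array([.5333,-.0921])
for r in range(0,480,15):
    x=np.where(m[r])[0]
    if len(x)>15:
        w=at(c,[[ (x.min()+x.max())/2,r]],.104)[0];d=w[:2]-P;print(r,x.min(),x.max(),w.round(4),np.hypot(*d).round(4),(-.0865-np.arctan2(d[1],d[0])).round(4))
```

```text
195 309 353 [ 0.6212 -0.1711  0.104 ] 0.1181 0.6456
210 308 353 [ 0.6272 -0.1768  0.104 ] 0.1265 0.6475
225 309 352 [ 0.6335 -0.1825  0.104 ] 0.135 0.6472
240 309 352 [ 0.64   -0.1882  0.104 ] 0.1436 0.6469
255 309 352 [ 0.6466 -0.1941  0.104 ] 0.1524 0.6466
270 310 352 [ 0.6535 -0.1999  0.104 ] 0.1614 0.6445
285 310 352 [ 0.6604 -0.206   0.104 ] 0.1706 0.6444
300 310 351 [ 0.6672 -0.2125  0.104 ] 0.18 0.6459
315 314 349 [ 0.6748 -0.2184  0.104 ] 0.1897 0.6425
```

The wrist camera puts the handle at 0.646, which agrees with the top view. I'll descend around the grip and narrow the gap.

>>> arm_command --commands '[[[0,0,0,0.001,0,0.0161,50],[0,0,0,0,0,0.0161,50],[0,0,0,0,0,0.0161,50],[0,0,0,0,0,0.0161,50],[0,0,0,0,0,0.0161,50],[0,0,0,0,0,0,40],[0,0,0,0,0,0,40]]]'

```text
time: 11.2
ee_pos: [0.6481, -0.196, 0.0934]
eef_rot: [0.913, 0.408, 0.0, 0.0]
ft_force: [-0.6, 0.3, 0.1]
width: 0.0362
```

```bash
python3 st.py wrist;ls -t pics|head -1
```

```text
t 11.2 pos [ 0.6481 -0.196   0.0934] xang 0.8396 zax [ 0.001 -0.    -1.   ] w 0.0362 F [-0.61  0.32  0.11] u,v 0.1549 -0.0006 r 0.1549 hang 0.6489
q [ 0.63  0.61 -0.58  1.44  0.35  1.19  0.85]
wrist_11.20.png
```

Centred on the grip. I'll start the anticlockwise swing with a few rows and check.

>>> arm_command --commands '[[[0,0,-0.09,0.0139,-0.0006,0,40],[0,0,-0.09,0.0139,-0.0006,0,40],[0,0,-0.09,0.0139,-0.0006,0,40],[0,0,0,0,0,0,40]]]'

```text
time: 11.75
ee_pos: [0.6719, -0.1604, 0.0936]
eef_rot: [0.85, 0.527, 0.001, 0.0]
ft_force: [0.4, 0.9, -0.3]
width: 0.0347
```

```bash
python3 st.py wrist;ls -t pics|head -1; cp $(ls -t pics/wrist*|head -1) pics/a1.png
```

```text
t 11.75 pos [ 0.6719 -0.1604  0.0936] xang 1.1107 zax [ 0.001  0.    -1.   ] w 0.0347 F [ 0.37  0.91 -0.28] u,v 0.1488 0.0418 r 0.1545 hang 0.3712
q [ 0.59  0.65 -0.63  1.39  0.39  1.22  1.04]
wrist_11.75.png
```

View pics/a1.png

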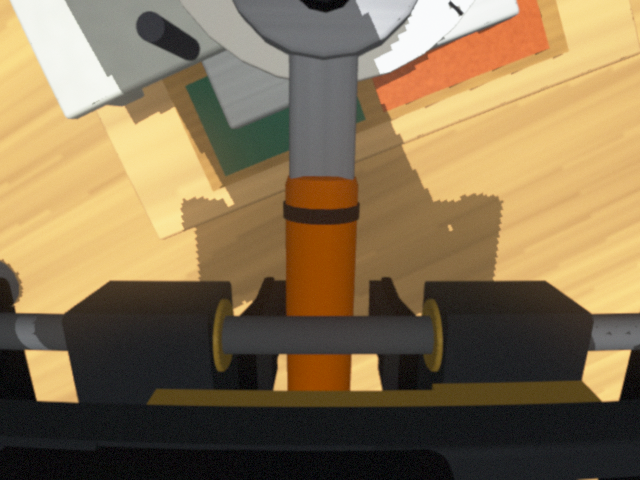

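The arc tracks well: radius constant, about 1 N, and the handle following. I'll continue to about -0.6.

>>> arm_command --commands '[[[0,0,-0.09,0.0139,-0.0006,0,40],[0,0,-0.09,0.0139,-0.0006,0,40],[0,0,-0.09,0.0139,-0.0006,0,40],[0,0,-0.09,0.0139,-0.0006,0,40],[0,0,-0.09,0.0139,-0.0006,0,40],[0,0,-0.09,0.0139,-0.0006,0,40],[0,0,-0.09,0.0139,-0.0006,0,40],[0,0,-0.09,0.0139,-0.0006,0,40],[0,0,-0.09,0.0139,-0.0006,0,40],[0,0,-0.09,0.0139,-0.0006,0,40],[0,0,-0.09,0.0139,-0.0006,0,40],[0,0,0,0,0,0,40],[0,0,0,0,0,0,40]]]'

```text
time: 13.42
ee_pos: [0.6667, -0.0159, 0.093]
eef_rot: [0.499, 0.866, -0.0, 0.0]
ft_force: [-0.5, -0.0, 0.6]
width: 0.0345
```

```bash
python3 st.py wrist,top,scene; cp $(ls -t pics/topz_*|head -1) pics/a2.png; cp $(ls -t pics/scene_*|head -1) pics/a3.png
```

```text
t 13.425 pos [ 0.6667 -0.0159  0.093 ] xang 2.0957 zax [ 0.    -0.001 -1.   ] w 0.0345 F [-0.46 -0.05  0.59] u,v 0.0484 0.1458 r 0.1536 hang -0.6053
q [ 0.53  0.68 -0.84  1.46  0.52  1.24  1.73]
```

View pics/a2.png

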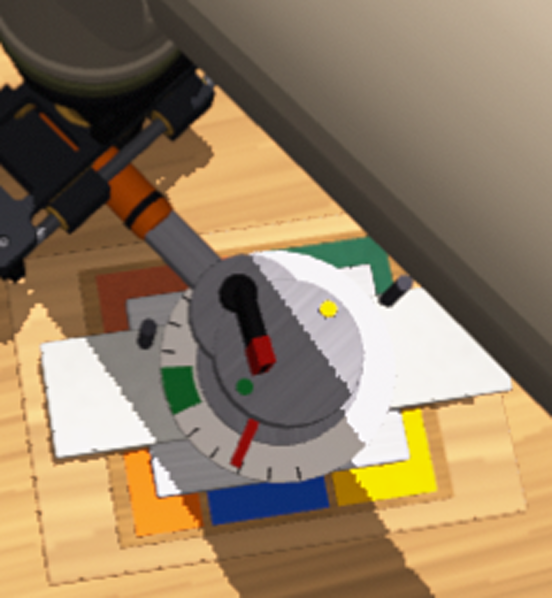

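View pics/a3.png

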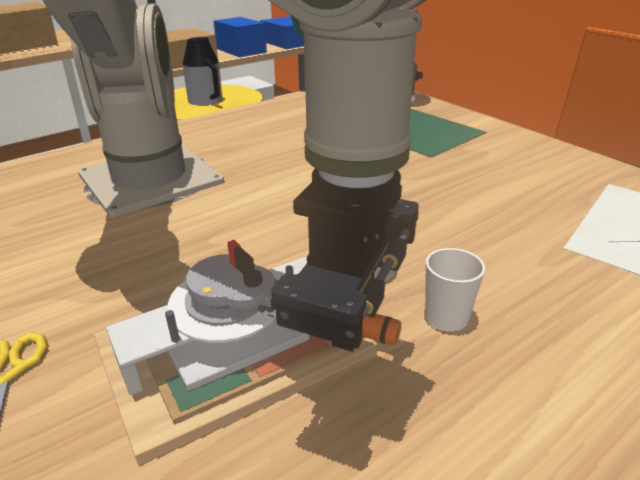

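The handle is at about -0.57 with the lever still on tighten, and the pointer (245,445) has not moved. Now I swing clockwise.

>>> arm_command --commands '[[[0,0,0.09,-0.0139,-0.0006,0,40],[0,0,0.09,-0.0139,-0.0006,0,40],[0,0,0.09,-0.0139,-0.0006,0,40],[0,0,0.09,-0.0139,-0.0006,0,40],[0,0,0.09,-0.0139,-0.0006,0,40],[0,0,0.09,-0.0139,-0.0006,0,40],[0,0,0.09,-0.0139,-0.0006,0,40],[0,0,0.09,-0.0139,-0.0006,0,40],[0,0,0.09,-0.0139,-0.0006,0,40],[0,0,0,0,0,0,40],[0,0,0,0,0,0,40]]]'

```text
time: 14.95
ee_pos: [0.682, -0.1339, 0.0929]
eef_rot: [0.799, 0.601, 0.001, -0.001]
ft_force: [-0.0, 6.2, 0.5]
width: 0.0351
```

```bash
python3 st.py wrist,top,scene; cp $(ls -t pics/topz_*|head -1) pics/b2.png; cp $(ls -t pics/wrist_*|head -1) pics/b3.png
```

```text
t 14.95 pos [ 0.682  -0.1339  0.0929] xang 1.2901 zax [ 0.     0.002 -1.   ] w 0.0351 F [-0.02  6.18  0.52] u,v 0.1386 0.0683 r 0.1545 hang 0.1872
q [ 0.57  0.67 -0.66  1.38  0.42  1.23  1.17]
```

View pics/b2.png

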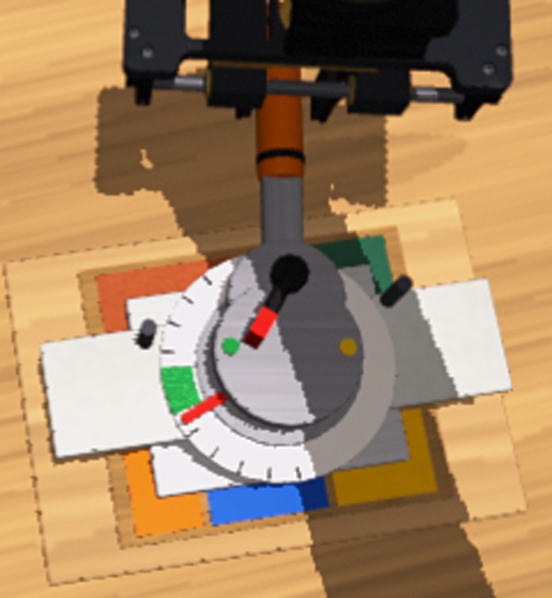

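```bash
cat > ptr.py <<'E'
from h import *; from bench import camera
c=camera("top");P=np.array([.5333,-.0921])
g=c["frame"];hsv=cv2.cvtColor(g,cv2.COLOR_RGB2HSV)
def m2(mask,z,r0,r1,name,sgn):
    ys,xs=np.where(mask); w=at(c,np.c_[xs,ys],z)[:,:2]-P; r=np.hypot(*w.T); k=(r>r0)&(r<r1)
    a=-(np.arctan2(w[k,1],w[k,0])+.0865); s=np.angle(np.exp(1j*(a+np.radians(150))))
    k2=(s>-.3)&(s<1.6); s=s[k2]
    print(name,len(s),"mean",s.mean().round(3) if len(s) else None,"range",np.percentile(s,[2,98]).round(3) if len(s) else None)
red=(cv2.inRange(hsv,(0,190,60),(4,255,255))|cv2.inRange(hsv,(176,190,60),(180,255,255)))>0
gr=cv2.inRange(hsv,(55,140,40),(80,255,255))>0
m2(red,.088,.048,.066,"screw",1); m2(gr,.0775,.05,.066,"green",1)
E
python3 ptr.py
```

```text
screw 47 mean 0.678 range [0.638 0.721]
green 212 mean 0.97 range [0.775 1.164]
```

The screw reads about 0.68, so it needs about 0.27 rad more.

>>> arm_command --commands '[[[0,0,0.09,-0.0139,-0.0006,0,40],[0,0,0.09,-0.0139,-0.0006,0,40],[0,0,0.09,-0.0139,-0.0006,0,40],[0,0,0,0,0,0,40],[0,0,0,0,0,0,40]]]'

```text
time: 15.78
ee_pos: [0.6653, -0.1725, 0.0929]
eef_rot: [0.873, 0.488, 0.001, -0.001]
ft_force: [0.8, 5.5, -0.3]
width: 0.035
```

```bash
python3 st.py top; python3 ptr.py
```

```text
t 15.775 pos [ 0.6653 -0.1725  0.0929] xang 1.0199 zax [ 0.     0.002 -1.   ] w 0.035 F [ 0.84  5.46 -0.26] u,v 0.1519 0.0284 r 0.1546 hang 0.4603
q [ 0.61  0.64 -0.61  1.4   0.38  1.21  0.98]
screw 52 mean 0.941 range [0.895 0.986]
green 148 mean 0.971 range [0.774 1.165]
```

The screw is at 0.94, in the middle of the green sector. I'll open the jaws so both fingers come off the grip, lift and check.

>>> arm_command --commands '[[[0,0,0,0.004,0,0,50],[0,0,0,0,0,0,55],[0,0,0,0,0,0,55],[0,0,0,0,0,-0.02,55],[0,0,0,0,0,-0.03,55],[0,0,0,0,0,-0.03,55],[0,0,0,0,0,-0.03,55],[0,0,0,0,0,-0.03,55],[0,0,0,0,0.04,0,55],[0,0,0,0,0.04,0,55],[0,0,0,0,0,0,55],[0,0,0,0,0,0,55]]]'

```text
time: 17.38
ee_pos: [0.7352, -0.2117, 0.2338]
eef_rot: [0.873, 0.488, 0.0, -0.0]
ft_force: [0.3, 0.2, 0.3]
width: 0.0482
```

```bash
python3 st.py top,scene; python3 ptr.py; cp $(ls -t pics/topz_*|head -1) pics/c2.png; cp $(ls -t pics/scene_*|head -1) pics/c3.png
```

```text
t 17.375 pos [ 0.7352 -0.2117  0.2338] xang 1.0199 zax [ 0.001  0.    -1.   ] w 0.0482 F [0.26 0.22 0.3 ] u,v 0.2301 0.0459 r 0.2346 hang 0.4483
q [ 0.52  0.72 -0.6   0.96  0.38  1.55  1.07]
screw 51 mean 0.946 range [0.901 0.991]
green 154 mean 0.968 range [0.772 1.165]
```

View pics/c2.png

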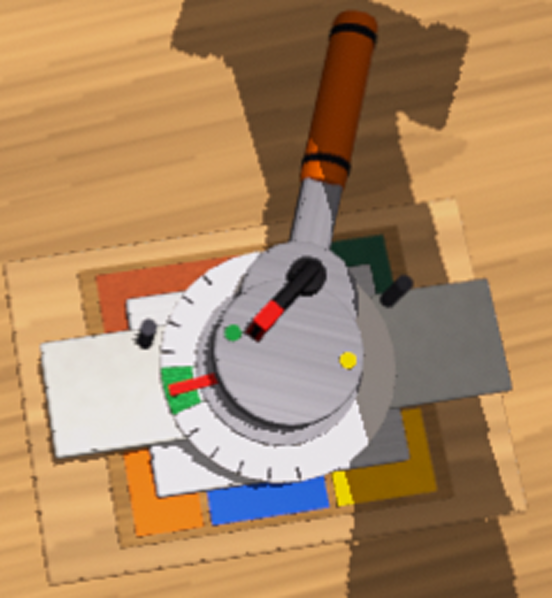

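View pics/c3.png

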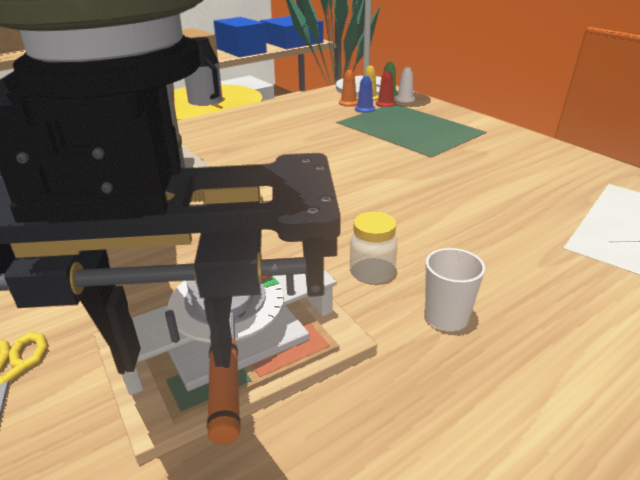

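The pointer (190,385) is centred in the green sector and the lever's red end is by the green dot. The gripper is clear above everything and reads no force, so I'm handing in.

```bash
python3 -c "
from bench import close_job
print(close_job())"
```

```text
the job is handed in; nothing more can be done
None
```

The press is tightened with the red pointer in the green sector, and I handed the job in at about 17.4 s. `close_job` gives no verdict, so this rests on my own checks.

- **Lever:** I pushed the direction lever over with the shut fingers, peaking at about 4 N. It snapped to the tighten side, with its red end by the green dot.
- **Swing back:** With the jaws loosely around the grip, I swung the handle from 0.645 to about -0.57 rad. It took about 1 N, and the pointer stood still.
- **Tighten:** I swung the handle clockwise in one stroke at about 6 N and stopped once to measure the pointer.
- **Last checks:** With the arm lifted clear, the top camera put the screw at 0.946 rad (target 0.74 to 1.16). The same camera measured the green sector at about 0.77 to 1.165, within roughly 0.03 rad of its stated limits. The force on the tool was about zero.

No check failed. The lever's exact angle was judged only from the pictures.

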